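# Find the high spot of a pulley on the checking stand

### The job

The pulley on the checking stand runs out of true. Slide the gauge along its bed fully home against its stop, so that its sprung feeler bears in the pulley's groove; then turn the pulley by the ball knob on top, gently, without lifting it or levering it hard against its bush, until the gauge needle has swung as far over as it will go, and leave the pulley standing there with its high spot against the feeler. Do not touch the feeler or needle, and leave the things lying around where they are.

Things in the scene. Friction and masses are not known exactly. Their poses are not given: they have to be found in the camera images.
- stand: dark steel checking stand, fixed to the table. Its origin is on the table under the axis of the bush in which the pulley turns; z up; +y points from the pulley along the gauge bed. Bush block 80 x 80 mm, 22 mm high, centred on the origin; the bed is 90 mm wide (x -33 to +57 mm) and runs from y +40 to +220 mm
- bush (a point): mouth of the bush bore, 22 mm above the table on the pulley's axis; axes as the stand
- pulley: loose flanged bare-metal pulley, 0.3 to 0.5 kg, upright in the bush on a 16 mm pin (9 mm long, bore 17 mm). Origin on its axis at the underside of the lower flange, which rests on the bush block. Two flanges, 74 mm diameter, 4 mm thick, 18 mm apart. The groove floor between them (52 mm diameter) is 4 mm off centre: one high spot, one low spot opposite. Turns endlessly both ways
- gauge_slide (a joint): position of the aluminium gauge slide on the bed, in m: 0 far from the pulley, 0.040 home against its stop next to the pulley; it moves along the stand's -y. Stiff: about 5 N of friction, to 8 N with the feeler bearing, so it stays where it is left
- handle_top (a point): centre of the top of the slide's upright flat aluminium handle, 83 mm above the table; axes as the stand. The handle is 26 mm (stand x) by 12 mm (stand y) and 60 mm tall; with the slide home it stands at x -16, y +104 mm from the stand's origin. Push or pull it along the stand's y
- feeler (a joint): swing of the sprung feeler and its needle, rad: 0 at rest, growing as the groove floor pushes the feeler's ball tip away from the pulley. With the slide home it reads about 0.04 at the pulley's low spot and about 0.32 at the high spot, going smoothly up and down once in each turn
- offcut_0: wood offcut, 45 x 90 x 35 mm, in front of the stand (bystander)
- offcut_1: wood offcut, 40 x 120 x 20 mm (bystander)
- screwdriver_yellow: screwdriver with a yellow handle, 165 mm (bystander)
- block_plane: block plane, 171 mm (bystander)
- offcut_2: dark wood block, 60 x 60 x 45 mm (bystander)
- feeler_tip (a point): centre of the feeler's 10 mm ball tip, 35 mm above the table. The feeler is a bent steel lever of 6 mm rod pivoted on the slide, with a thin black needle 92 mm long over the slide's white scale, all below 43 mm. Not to be touched by hand
- knob (a point): centre of the steel ball knob on top of the pulley, on its axis, 98 mm above the table: a ball of 30 mm diameter on an 18 mm neck, fixed to the pulley, to turn it by (up to about 0.3 N m). The pulley stays where it is left. Where the high spot lies differs every time and cannot be told from the pulley's measured orientation, only from the gauge
Not all that is in view belongs to the job. There is more than one size of the pulley; the job needs the smaller.

How it is judged (in metres and radians):
On the way:
1. the gauge slide is home at its stop, the feeler bearing in the groove (value of joint gauge_slide above 0.0393 m and value of joint feeler above 0.01 rad), for 0.2 s.
At the end, for the whole second after the job is handed in: The gauge slide is home (joint above 0.0393 m), the pulley stands still in its bush (axis within 2.5 mm, lower flange within 2 mm of the block, tilt under 0.06 rad), released, and the feeler reads above 0.285 rad: the high spot is against it (value of joint feeler above 0.285 rad and value of joint gauge_slide above 0.0393 m and horizontal distance between pulley and bush below 0.0025 m and z of pulley in the frame of bush below 0.002 m and angle between pulley's own z axis and vertical below 0.06 rad and angular speed of pulley below 0.1 rad/s and contact force between the fingers and pulley below 0.1 N); the robot touches nothing.
It fails at once if the pulley is lifted more than 6 mm in its bush (z of pulley in the frame of bush above 0.006 m).
It fails at once if the pulley is forced against the stand with more than 40 N, all its contacts with the stand added up (pressed down or levered sideways) (contact force between pulley and stand above 40 N).
It fails at once if the robot touches the feeler or its needle (contact force between the fingers and feeler above 0.5 N).
It fails at once if a bystander is moved more than 20 mm (distance of any of offcut_0, offcut_1, screwdriver_yellow, block_plane, offcut_2 from where it was at the start of the episode above 0.02 m).
It also fails if it takes over 72 s, if anything falls off the work surface, if the arm or the gripper's body presses on something with over 40 N, if the wrist force passes 120 N, or if a joint passes its speed limit or range.

### The arm

A 6-joint arm with a two-finger parallel gripper is mounted at the origin on the work surface; the furniture and walls round the work are solid. World frame = base frame: x ahead of the robot, y to its left, z up, the work surface at z = 0. Lengths are in mm, angles in rad, forces in N, time in s.
With the tool pointing down it reaches from about 275 to 825 mm from the base axis. Payload 5.2 kg.
Tool frame: the origin (TCP) lies at the very end of the fingers, on their centre line; the grasp point (between the pads) lies 19 mm behind it; z points along the fingers, y is the line along which they close (so a half turn about z gives the same grasp; the last joint's range is limited). The gripper opens to 93 mm and grips with 3 to 60 N. Pads are 15 mm wide; open, the fingers measure 128 mm over their backs; the gripper's body (75 mm by 188 mm) begins 65 mm behind the grasp point.
Start: joints at [-1.514, 0.259, 1.535, -0, 1.348, -0.203], TCP at [141.309, -531.542, 218.653] pointing down, gripper open.
Joint ranges: [-3.14, 3.14], [-0.91, 2.08], [0.19, 2.58], [-1.22, 4.36], [0.22, 2.71], [-3.12, 3.12]. Speed limits (rad/s): [2.57, 2.57, 3.14, 3.14, 3.14, 3.14].

### API

Orientations are given as [roll, pitch, yaw] about the fixed x, y, z axes, in that order (R = Rz(yaw) Ry(pitch) Rx(roll)).
In Python, from bench import robot gives the robot as it stands. The module is installed in compiled form; this text tells all that it offers. Calls block until the motion is done:
- robot.move_ptp(position, orientation): joint-space move of the TCP to a pose.
- robot.move_linear(position, ori=None, speed=150, f_stop=None): straight line of the TCP; ori=None keeps the orientation; speed is the mean speed in mm/s. With f_stop (N) it stops when the force on the tool has changed by that much, and returns True; else False.
- robot.move_j(angles): joint-space move.
- robot.move_gripper(opening): opening from 0.0 (shut) to 1.0 (fully open); the grip force is fixed at half the most; returns when the fingers have stopped.
- robot.sleep(seconds).
- robot.inverse_kinematics(position, orientation): joint angles nearest the present ones, or None.
- robot.get_image(name): name is "scene" or "top" or "wrist"; returns a dict with "img" (420x560x3 uint8, blue, green, red), "fovy" (degrees; the focal length in pixels is half the picture's height over the tangent of half this angle, whatever the lens; pixels are square), "cx", "cy" (the principal point, pixels), "k1" (the pictures are not rectified: a ray, as slopes to the right and down, at radius r is drawn at 1 + k1 r^2 times it, then the intrinsics apply), "eye" and "orientation" of the camera in the world. Camera axes: x right, y down, z forward; pixel columns grow to the right and rows downward; lengths in mm; the calibration is good to about 2 mm. A picture is of the moment at which its call begins. There is no depth.
A pose or a line that the arm cannot do raises robot.MotionError and nothing moves.
- robot.hand_in(): hands the job in; it is judged then, once.
Readings, each from a call of its own:
- robot.current_t(): time.
- robot.current_qpos(): joint angles.
- robot.current_joint_vel(): joint speeds.
- robot.current_joint_efforts(): joint torques, N m.
- robot.current_tcp_pos(): TCP position.
- robot.current_eef_rot(): TCP orientation.
- robot.current_contact_force(): force on the tool from outside, world axes, zero at the start.
- robot.current_ft_torque(): the same for the moment, N m.
- robot.current_gripper_width(): opening from 0.0 (shut) to 1.0 (fully open).
- robot.current_finger_force(): force on a finger pad.
Only numpy, scipy, OpenCV 4.12 (cv2) and the standard library are available. Lean on these libraries where they do the work, as an engineer would, in place of code of your own. Each camera call takes 0.05 s, during which the arm holds its last target. There are 200 camera calls.

## Working session

There is one attempt and no reset: what is moved stays moved. The work goes in short steps, each a Python script; the robot and the scene stay as the last script left them, time stands still between calls to the robot, and variables do not carry over. Pictures are saved under pics/ and viewed, at most 10 in all, crops included, and the job is handed in when it is done.

```bash
mkdir -p pics; cat > h.py <<'E'
import numpy as np, cv2
from bench import robot
def shot(n,f=None):
    d=robot.get_image(n)
    if f: cv2.imwrite('pics/'+f,d['img'])
    return d
def Rm(o):
    from scipy.spatial.transform import Rotation as R
    o=np.array(o,float)
    if o.shape==(3,3): return o
    return R.from_euler('xyz',o).as_matrix()
def ray(d,u,v):
    f=d['img'].shape[0]/2/np.tan(np.radians(d['fovy'])/2)
    p=np.array([(u-d['cx'])/f,(v-d['cy'])/f]); q=p.copy()
    for _ in range(20): q=p/(1+d['k1']*(q@q))
    return np.array(d['eye'],float),Rm(d['orientation'])@np.array([q[0],q[1],1])
def plane(d,u,v,z):
    e,r=ray(d,u,v); return e+r*(z-e[2])/r[2]
def proj(d,P):
    f=d['img'].shape[0]/2/np.tan(np.radians(d['fovy'])/2)
    c=Rm(d['orientation']).T@(np.array(P,float)-np.array(d['eye'])); s=c[:2]/c[2]
    s=s*(1+d['k1']*(s@s)); return np.array([d['cx'],d['cy']])+f*s
E
python3 - <<'E'
from h import *
for n in ['scene','top']:
    d=shot(n,n+'0.png'); print(n,{k:v for k,v in d.items() if k!='img'})
a=[cv2.imread(f'pics/{n}0.png') for n in ['scene','top']]
print(robot.current_t())
E
```

```text
scene {'fovy': 43.32689773636237, 'cx': 275.2971135467647, 'cy': 206.71960987423182, 'k1': 0.04409681815226666, 'eye': array([-418.2212351 ,  714.71798318,  678.7080297 ]), 'orientation': array([-2.04041938, -0.0076051 , -2.2512653 ])}
top {'fovy': 42.20061506670544, 'cx': 281.55351501885383, 'cy': 206.79287550115228, 'k1': -0.035232371532314045, 'eye': array([ 308.07207233,    5.74309615, 1424.77524633]), 'orientation': array([-3.0221951 , -0.01334705, -1.59019614])}
0.1
```

View pics/top0.png

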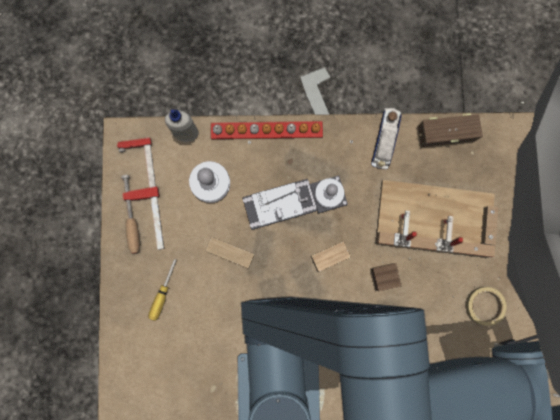

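View pics/scene0.png

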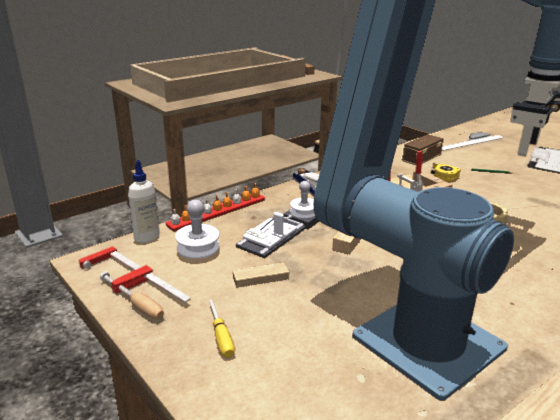

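The top view shows two pulley candidates: a large loose one at (209,181), and a smaller one at (330,192) standing in the dark stand with the gauge bed running left to (250,210). I choose the one in the stand. The scene view shows the same pair at (197,237) and (305,205). A close crop will check this.

```bash
python3 - <<'E'
from h import *
d=shot('top')
c=d['img'][165:240,235:360]; cv2.imwrite('pics/crop1.png',cv2.resize(c,None,fx=6,fy=6,interpolation=cv2.INTER_CUBIC))
print(plane(d,331,191,98),plane(d,330,194,48),plane(d,208,178,98))
E
```

```text
[ 503.96097651 -137.84034861   98.        ] [ 503.63003046 -140.45169279   48.        ] [541.69161192 165.12653907  98.        ]
```

View pics/crop1.png

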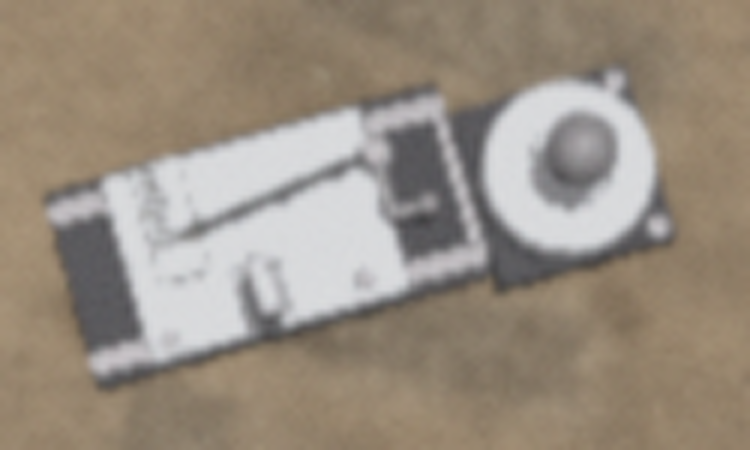

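The crop confirms the choice. The small flanged pulley has its flange centred at crop (570,167), px (330,193), and its knob at (581,147), px (332,189.5). It sits on the dark stand next to the slide. The handle is at about (265,285), px (279,212), and the needle runs from (370,155) to (190,235). Next I'll compute the stand pose and move to a closer wrist view.

```bash
python3 - <<'E'
from h import *
d=shot('top')
P=lambda x,y,z:plane(d,235+(x-2.5)/6,165+(y-2.5)/6,z)
a=[P(50,200,18),P(100,387,18),P(487,277,18),P(435,88,18),P(672,240,22),P(497,290,22)]
for p in a: print(p.round(1))
for i,j in [(2,1),(3,0)]:
    v=(a[j]-a[i])[:2]; print('yaw',np.arctan2(-v[0],v[1]),np.linalg.norm(v))
c=P(570,167,48); k=P(581,147,98); print('flange',c,'knob',k,'handle',P(267,285,83))
print(robot.current_eef_rot())
yaw=0.27; ys=np.array([-np.sin(yaw),np.cos(yaw)])
q=c[:2]+60*ys
for w in np.arange(-3.14,3.15,np.pi/4):
    s=robot.inverse_kinematics([q[0],q[1],330],[np.pi,0,w]); print(round(w,2),None if s is None else np.round(s,2))
E
```

```text
[501.6  84.   18. ]
[419.7  63.3  18. ]
[ 464.5 -105.1   18. ]
[548.  -84.6  18. ]
[ 478.8 -185.6   22. ]
[ 458.3 -109.    22. ]
yaw 0.259771650965225 174.2806688837915
yaw 0.2687251751057451 174.87457620903763
flange [ 507.74128832 -139.50670423   48.        ] knob [ 508.72483836 -139.01654151   98.        ] handle [455.57416172  -8.90328768  83.        ]
[-3.14046842e+00 -2.10876315e-04  2.59823443e-01]
-3.14 [-0.39  0.11  1.45  0.    1.58 -1.96]
-2.35 [-0.39  0.11  1.45  0.    1.58 -2.75]
-1.57 [-0.39  0.11  1.45 -0.    1.58  2.75]
-0.78 [-0.39  0.11  1.45 -0.    1.58  1.97]
0.0 [-0.39  0.11  1.45 -0.    1.58  1.18]
0.79 [-0.39  0.11  1.45 -0.    1.58  0.4 ]
1.57 [-0.39  0.11  1.45  0.    1.58 -0.39]
2.36 [-0.39  0.11  1.45  0.    1.58 -1.18]
3.14 [-0.39  0.11  1.45  0.    1.58 -1.96]
```

```bash
python3 - <<'E'
from h import *
yaw=0.265; ys=np.array([-np.sin(yaw),np.cos(yaw)])
q=np.array([508.2,-139.2])+60*ys
robot.move_ptp([q[0],q[1],330],[np.pi,0,yaw+np.pi/2]); robot.move_gripper(0)
d=shot('wrist','w1.png'); print(d['eye'],d['orientation'],robot.current_t())
np.save('w1.npy',d,allow_pickle=True)
np.save('t1.npy',shot('top','t1.png'),allow_pickle=True)
E
```

```text
[472.664425    -8.1673332  495.69500205] [ 2.86301158e+00 -1.70851770e-04  2.65302888e-01] 3.7917
```

View pics/w1.png

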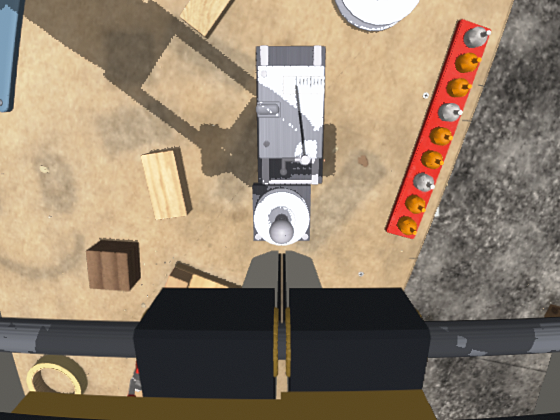

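The wrist view shows the pulley and knob at (281,231), the handle top at (268,108), and the needle from (305,160) to (296,85). Next I'll triangulate the knob, then push the slide home from behind the handle, with the fingers above needle height.

```bash
python3 - <<'E'
from h import *
w=np.load('w1.npy',allow_pickle=True).item()
for n,u,v,z in [('knob',281,231,98),('handle',268,108,83)]: print(n,plane(w,u,v,z).round(1))
# white flange circle at z=48
g=cv2.cvtColor(w['img'],cv2.COLOR_BGR2GRAY)
m=((g>200).astype(np.uint8)*255); m[:188]=0;m[248:]=0;m[:,:240]=0;m[:,325:]=0
c=max(cv2.findContours(m,0,2)[0],key=cv2.contourArea)
(x,y),r=cv2.minEnclosingCircle(c); p=plane(w,x,y,48); print('flange',x,y,r,p.round(1),'R',np.linalg.norm(plane(w,x+r,y,48)-p))
yaw=0.265; ys=np.array([-np.sin(yaw),np.cos(yaw)]);xs=np.array([np.cos(yaw),np.sin(yaw)]);O=np.array([508.2,-139.2])
S=lambda x,y,z:[*(O+x*xs+y*ys),z]
ori=[np.pi,0,yaw+np.pi/2]
robot.move_linear(S(-16,175,130),ori,speed=200)
robot.move_linear(S(-16,175,60),speed=150)
hit=robot.move_linear(S(-16,110,60),speed=30,f_stop=25)
t=np.array(robot.current_tcp_pos()); print(hit,'stand y',(t[:2]-O)@ys,t,robot.current_contact_force(),robot.current_t())
E
```

```text
knob [ 508.  -139.9   98. ]
handle [457.  -8.  83.]
flange 281.0 220.48648071289062 30.801006317138672 [ 508.6 -142.2   48. ] R 40.74908576935084
True stand y 119.13980003043181 [461.23288663 -28.49695584  59.69645881] [-0.34130708 -0.55318097  0.59885338] 7.5417
```

```bash
python3 - <<'E'
from h import *
yaw=0.265; ys=np.array([-np.sin(yaw),np.cos(yaw)]);xs=np.array([np.cos(yaw),np.sin(yaw)]);O=np.array([508.2,-139.2])
S=lambda x,y,z:[*(O+x*xs+y*ys),z]
pr=lambda:print('y',(np.array(robot.current_tcp_pos())[:2]-O)@ys,robot.current_contact_force(),robot.current_t())
pr(); print(robot.move_linear(S(-16,112,60),speed=20,f_stop=33)); pr()
robot.sleep(0.2); pr()
robot.move_linear(S(-16,135,60)); robot.move_linear(S(-16,135,190),speed=250)
robot.move_linear(S(0,60,330),speed=250)
w=shot('wrist','w2.png'); np.save('w2.npy',w,allow_pickle=True); np.save('t2.npy',shot('top','t2.png'),allow_pickle=True);pr()
cv2.imwrite('pics/w2c.png',cv2.resize(w['img'][40:260,220:360],None,fx=2.7,fy=2.7,interpolation=cv2.INTER_CUBIC))
E
```

```text
y 119.13980003043181 [-0.34130708 -0.55318097  0.59885338] 7.5417
True
y 119.39796351382533 [-0.22678728  1.45584382  1.03352008] 7.925
y 119.44297795027225 [-0.53646293 -0.18149312 -0.35665083] 8.125
y 61.164870349680996 [-0.38985919 -0.00465784  0.48781036] 9.9333
```

View pics/w2c.png

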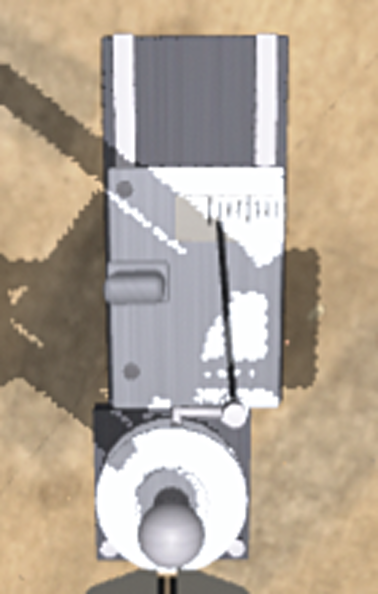

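The slide is home: a second, harder push stopped at the same place. The crop shows the handle top at (138,282), the feeler beside the groove at (175,410), and the needle from (234,405) to (218,222), near the low end of the scale. Next I'll refine the knob position, grip it at one end of joint 6's range, and check what the cameras can see.

```bash
python3 - <<'E'
from h import *
w=np.load('w2.npy',allow_pickle=True).item()
yaw=0.265; ys=np.array([-np.sin(yaw),np.cos(yaw)]);xs=np.array([np.cos(yaw),np.sin(yaw)]);O=np.array([508.2,-139.2])
P=lambda x,y,z:plane(w,220+(x-.85)/2.7,40+(y-.85)/2.7,z)
for n,a in [('knob',(172,535,98)),('flange',(172,490,48)),('handle',(138,283,83)),('pivot',(234,408,40)),('ntip',(218,222,40)),('bedL',(103,38,18)),('bedR',(287,38,18))]:
    p=P(*a)[:2]-O; print(n,p+O,'stand',p@xs,p@ys)
K=(P(172,535,98)[:2]+[508.0,-139.9]+np.array([508.7,-139.0]))/3
print('K',K)
np.save('K.npy',K)
q=np.array(robot.inverse_kinematics([*K,190],[np.pi,0,yaw+np.pi/2])); q[5]=-2.95
robot.move_gripper(0.65); robot.move_j(q)
robot.move_linear([*K,79],speed=120,f_stop=8)
print(robot.current_tcp_pos(),robot.current_t())
robot.move_gripper(0.0)
print(robot.current_gripper_width()*93,robot.current_contact_force(),robot.current_finger_force(),robot.current_qpos(),robot.current_t())
t=shot('top');s=shot('scene')
a=cv2.resize(t['img'][150:260,220:380],None,fx=4.5,fy=4.5)[:,:400];
a=cv2.resize(t['img'][155:255,225:365],(420,300),interpolation=cv2.INTER_CUBIC);b=cv2.resize(s['img'][160:270,220:360],(380,300),interpolation=cv2.INTER_CUBIC)
cv2.imwrite('pics/ts.png',np.hstack([a,b]))
E
```

```text
knob [ 508.52458289 -140.74774873] stand -0.09211722429691066 -1.5787319635572363
flange [ 506.8949235  -134.81526227] stand -0.11111609156007862 4.573489130165483
handle [466.7599077  -40.49678852] stand -14.142236427191335 106.11127346206509
pivot [525.80798455 -89.41917605] stand 30.03139301139366 43.431405536586816
ntip [494.76371266  -6.94525991] stand 21.67148203490713 131.15714605542584
bedL [421.123847    61.00007587] stand -31.602286910160068 216.01764340344909
bedR [504.36266973  83.20761821] stand 54.547237852269284 215.64895683483616
K [ 508.4081943  -139.88258291]
[ 508.96637587 -140.15421791   79.67156743] 14.05
28.74825115530687 [-1.335845    1.41232875  2.39702344] 30.000462234020233 [-4.80114001e-01  3.55657752e-01  1.77331219e+00  6.37006536e-05
  1.01272898e+00 -2.94995898e+00] 14.675
```

View pics/ts.png

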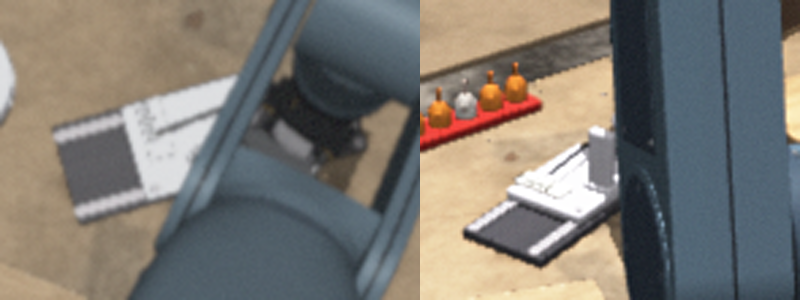

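The grip is good at 29 mm. In the top half of the picture the outer needle runs from (155,135) to (225,112). In the scene half it runs from (550,185) to (588,147). Both cameras can read it while I turn, so I'll sweep the pulley and read the needle angle by polar sampling about the pivot.

```bash
cat >> h.py <<'E'
yaw=0.265; ys=np.array([-np.sin(yaw),np.cos(yaw)]);xs=np.array([np.cos(yaw),np.sin(yaw)]);O=np.array([508.2,-139.2])
A=np.arange(-0.3,0.4,0.01); RR=np.arange(50,84,2.0)
def needle(n):
    d=robot.get_image(n); piv=O+30*xs+43*ys
    M=np.array([[proj(d,[*(piv+r*(np.sin(a)*xs+np.cos(a)*ys)),40]) for a in A] for r in RR],np.float32)
    g=cv2.GaussianBlur(cv2.cvtColor(d['img'],cv2.COLOR_BGR2GRAY),(3,3),0)
    s=cv2.remap(g,M[...,0],M[...,1],cv2.INTER_LINEAR)
    b=cv2.morphologyEx(s,cv2.MORPH_BLACKHAT,np.ones((1,15),np.uint8)).astype(float)
    p=b.mean(0); i=p.argmax(); k=slice(max(i-4,0),i+5); q=np.clip(p[k]-p[k].min(),0,None)
    return round(float((A[k]*q).sum()/q.sum()),3),round(float(p.max())),d['img']
E
python3 - <<'E'
from h import *
q=np.array(robot.current_qpos())
for i in range(11):
    if i: q[5]+=0.58; robot.move_j(q)
    a,c,im=needle('top'); b,e,im2=needle('scene'); cv2.imwrite(f'pics/s{i}.png',im); cv2.imwrite(f'pics/ss{i}.png',im2)
    f=np.array(robot.current_contact_force())
    print(round(q[5],2),'top',a,c,'scene',b,e,f.round(1),round(robot.current_t(),1))
    if np.linalg.norm(f)>15: break
E
```

```text
-2.95 top -0.094 45 scene -0.055 40 [-1.5  0.9  3.4] 14.9
-2.37 top -0.05 31 scene -0.008 36 [ 0.7 -0.7  1. ] 15.6
-1.79 top 0.032 38 scene 0.098 27 [ 0.4 -2.3 -0.7] 16.3
-1.21 top 0.125 44 scene 0.203 33 [-2.1 -2.6  0.2] 17.0
-0.63 top 0.196 25 scene 0.259 32 [-1.8 -1.   0.5] 17.7
-0.05 top 0.199 26 scene 0.262 31 [-2.8 -1.   1.6] 18.4
0.53 top 0.156 40 scene 0.228 31 [-3.4  0.9  3.5] 19.1
1.11 top 0.082 42 scene 0.148 28 [-3.5  1.8  5.5] 19.8
1.69 top 0.007 41 scene 0.06 25 [-3.1  3.1  4.8] 20.5
2.27 top -0.057 44 scene -0.015 35 [-1.6  2.9  4.9] 21.2
2.85 top -0.092 43 scene -0.055 42 [-1.1  3.3  4.2] 22.0
```

The needle traces a clean single-cycle curve with a swing of about 0.29 rad, as specified. Next I'll fit the peak, turn there, release and verify.

```bash
python3 - <<'E'
from h import *
x=-2.95+.58*np.arange(11)
T=np.array([-.094,-.05,.032,.125,.196,.199,.156,.082,.007,-.057,-.092]);S=np.array([-.055,-.008,.098,.203,.259,.262,.228,.148,.06,-.015,-.055])
M=np.c_[np.ones(11),np.cos(x),np.sin(x)]
ph=[]
for y in (T,S):
    c=np.linalg.lstsq(M,y,rcond=None)[0]; ph.append(np.arctan2(c[2],c[1])); print(ph[-1],np.hypot(c[1],c[2]),c[0])
q=np.array(robot.current_qpos()); q[5]=np.mean(ph)
robot.move_j(q); print('held',needle('top')[0],needle('scene')[0],robot.current_contact_force())
robot.move_gripper(0.6); robot.sleep(0.3)
print('free',needle('top')[0],needle('scene')[0],robot.current_contact_force(),robot.current_t())
p=np.array(robot.current_tcp_pos()); robot.move_linear([p[0],p[1],200],speed=100)
robot.move_ptp([*(O+60*ys),330],[np.pi,0,yaw+np.pi/2]); robot.sleep(0.3)
w=shot('wrist'); print('end',needle('top')[:2],needle('scene')[:2],robot.current_t())
cv2.imwrite('pics/w3c.png',cv2.resize(w['img'][40:260,220:360],None,fx=2.7,fy=2.7,interpolation=cv2.INTER_CUBIC))
E
```

```text
-0.16212885887731418 0.1496717755311173 0.0481062000976299
-0.17242430787708415 0.1664377216650881 0.1048139606191112
held 0.18 0.244 [-3.87204368 -2.58515456  2.70402438]
free 0.179 0.243 [ 0.07891691  0.80812101 -0.00379401] 25.6667
end (0.38, 13) (0.224, 29) 28.1
```

View pics/w3c.png

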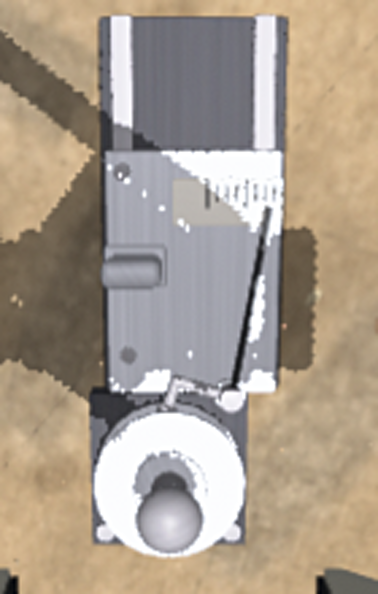

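The needle now stands far over: crop pivot (232,396), tip (267,208), close to the end of the scale. The released pulley sits flat. The reading is a little below the sweep peak, so I'll get an absolute value. The rest picture w1 (slide away, feeler at 0) gives the reference, with pivot and tip cast as rays.

```bash
cat > m.py <<'E'
from h import *
def line(d,lo,hi,px,py):
    # dark needle points at z=40 by polar sampling around rough pivot, then straight-line fit
    piv=O+px*xs+py*ys; A=np.arange(-.3,.4,.004); R=np.arange(lo,hi,1.5)
    M=np.array([[proj(d,[*(piv+r*(np.sin(a)*xs+np.cos(a)*ys)),40]) for a in A] for r in R],np.float32)
    s=cv2.remap(cv2.cvtColor(d['img'],cv2.COLOR_BGR2GRAY),M[...,0],M[...,1],cv2.INTER_LINEAR)
    b=cv2.morphologyEx(s,cv2.MORPH_BLACKHAT,np.ones((1,25),np.uint8)).astype(float)
    i=b.argmax(1); a=A[i]; k=np.abs(a-np.median(a))<.06
    f=cv2.fitLine(np.float32(np.c_[R*np.sin(a),R*np.cos(a)])[k],cv2.DIST_HUBER,0,.01,.01).ravel()
    f=f if f[1]>0 else -f
    return round(float(np.arctan2(f[0],f[1])),3),round(float(np.median(a)),3),int(k.sum()),len(R)
if __name__=='__main__':
    w1=np.load('w1.npy',allow_pickle=True).item();w2=np.load('w2.npy',allow_pickle=True).item()
    w3=shot('wrist'); np.save('w3.npy',w3,allow_pickle=True)
    print('rest',line(w1,25,78,30,80),'home low',line(w2,25,78,30,43.4),'now',line(w3,25,78,30,43.4))
    # pivot washer / handle in stand coords, now
    for n,u,v,z in [('pivot',232,398,40),('tip',267,208,40),('handle',134,268,83),('knob',170,520,98)]:
        p=plane(w3,220+u/2.7,40+v/2.7,z)[:2]-O; print(n,p@xs,p@ys)
E
python3 m.py
```

```text
rest (-0.144, -0.144, 33, 36) home low (-0.071, -0.096, 36, 36) now (0.162, 0.182, 36, 36)
pivot 31.785673404647405 40.035321430189654
tip 46.457621944948755 129.66263964136135
handle -13.752979867950124 105.339454072332
knob 1.5507774700652657 -2.359328138426637
```

The absolute reading is about 0.306–0.326 against a threshold of 0.285, which is probably fine. There is plenty of time, so I'll regrip and check both sides of the peak to rule out slip on the return turn.

```bash
python3 - <<'E'
from h import *
K=np.load('K.npy')
q=np.array(robot.inverse_kinematics([*K,190],[np.pi,0,yaw+np.pi/2])); q[5]=-0.167
robot.move_j(q); robot.move_linear([*K,79],speed=120,f_stop=8); robot.move_gripper(0)
q=np.array(robot.current_qpos()); x=[];T=[];S=[]
for dq in [0,-.4,-.8,-.4,0,.4,.8,.4,0]:
    q[5]=-0.167+dq; robot.move_j(q); a=needle('top')[0]; b=needle('scene')[0]; x.append(dq);T.append(a);S.append(b)
    print(dq,a,b,np.round(robot.current_contact_force(),1),round(robot.current_t(),1))
E
```

```text
0 0.179 0.244 [-2.1  0.2  2. ] 30.8
-0.4 0.165 0.234 [-2.2 -1.   2.7] 31.4
-0.8 0.129 0.211 [-3.  -1.9  2.4] 31.9
-0.4 0.175 0.24 [-0.6  0.   2.1] 32.5
0 0.182 0.244 [-0.6  0.8  1.5] 33.1
0.4 0.165 0.234 [-1.3 -0.2  2. ] 33.6
0.8 0.129 0.209 [-2.   0.7  1.7] 34.2
0.4 0.162 0.233 [-2.4 -0.8  2.5] 34.8
0 0.177 0.242 [-2.3 -0.9  3.1] 35.3
```

The readings are symmetric about this angle, so the high spot is at the feeler. The peak is about 0.02 lower than during the sweep, so I'll release and re-seat the slide against its stop to be sure it is still home.

```bash
python3 - <<'E'
from m import *
S=lambda x,y,z:[*(O+x*xs+y*ys),z]
robot.move_gripper(0.6); robot.sleep(0.2)
p=np.array(robot.current_tcp_pos()); robot.move_linear([p[0],p[1],200],speed=150); robot.move_gripper(0)
print('before',needle('top')[:2],needle('scene')[:2])
robot.move_ptp(S(-16,150,200),[np.pi,0,yaw+np.pi/2]); robot.move_linear(S(-16,150,60),speed=150)
hit=robot.move_linear(S(-16,112,60),speed=25,f_stop=25)
t=np.array(robot.current_tcp_pos()); print(hit,'y',(t[:2]-O)@ys,robot.current_t())
robot.move_linear(S(-16,150,60)); robot.move_linear(S(-16,150,190),speed=200)
robot.move_ptp(S(0,60,330),[np.pi,0,yaw+np.pi/2]); robot.sleep(.4)
w=shot('wrist'); print('now',line(w,25,78,30,43.4),needle('scene')[:2],robot.current_contact_force(),robot.current_t())
E
```

```text
before (0.176, 36) (0.242, 32)
True y 119.16417403277465 41.2583
now (0.171, 0.176, 35, 36) (0.223, 28) [ 1.35924973  0.48818013 -0.11961515] 43.625
```

```bash
python3 -c "
from bench import robot
print(robot.hand_in(),robot.current_t())"
```

```text
the job is handed in; nothing more can be done
the job is handed in; nothing more can be done
```

I handed the job in at about 44 s: the slide is home against its stop, and the pulley is released with its high spot on the feeler, reading about 0.315 rad from the pictures (0.285 needed); no verdict came back.

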